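Open the topping jars and ready the pizza oven

ROBOT

A 6-joint arm with a two-finger parallel gripper is mounted at the origin on the work surface. World frame = base frame: x ahead of the robot, y to its left, z up, the work surface at z = 0. Lengths are in mm, angles in rad, forces in N, time in s.
With the tool pointing down it reaches from about 325 to 925 mm from the base axis. Payload 3.1 kg.
Tool frame: the origin (TCP) lies midway between the tips of the shut fingers; the grasp point (between the pads) lies 19 mm behind it; z points along the fingers, y is the line along which they close (so a half turn about z gives the same grasp; the last joint's range is limited). The gripper opens to 85 mm and grips with 20 to 120 N. Pads are 22 mm wide; open, the fingers measure 114 mm over their backs; the gripper's body (76 mm by 85 mm) begins 54 mm behind the grasp point. The pads swing forward as they close: fully open they stand 13 mm farther back than shut.
Start: joints at [1.143, 0.217, 1.613, -0, 1.311, -0.112], TCP at [194.092, 594.111, 231.3] pointing down, gripper open.
Joint ranges: [-2.75, 2.75], [-0.78, 2.1], [0.31, 2.55], [-1.13, 4.27], [0.13, 2.63], [-2.58, 2.58]. Speed limits (rad/s): [2.79, 2.79, 3.14, 3.14, 3.14, 3.14].

INTERFACE

Orientations are given as a rotation vector (axis times angle).
In Python, from plant import r gives the robot as it stands.
- The arm moves only by the tool pendant, called after "Emit:" by a JSON object that holds its "fn" and its "kwargs". Schema: {"type":"object","properties":{"offsets":{"type":"object","properties":{"segments":{"type":"array","items":{"type":"array","items":{"type":"number"},"minItems":7,"maxItems":7},"minItems":1,"maxItems":10}},"additionalProperties":false,"required":["segments"]},"grip_force":{"type":"number"},"only":{"type":"string"},"quiet":{"type":"boolean"},"lines":{"type":"string"}},"required":["offsets"],"additionalProperties":false}. offsets is an object whose key "segments" holds a list of rows, 1 to 10 of them, each of 7 numbers: the finger opening in mm, then dx, dy, dz in mm, then a rotation vector rx, ry, rz in rad; each row shifts and turns the commanded pose from where the row before left it, along the tool's axes as they then stand; what a row does not reach is not made up. A row lasts 1/10 s, in which the tool goes at most 50 mm and 0.15 rad, less where a joint would pass 70% of its speed; a pose out of reach is approached as far as the arm can. The fingers move at their own pace and stop on an object; grip_force is the grip in N (left out, the last holds). Time passes only in rows, so rows that do not move let the fingers close. The tool returns the time, the measured TCP pose, the force, the opening and the grip force at its end. only (a regular expression) keeps the lines of the reply that match it, lines (a string "A,B") keeps lines A to B, and quiet returns only ok. Input that does not fit is refused with a message, and nothing moves.
- r.read_state(): the state, without advancing time (a new reading comes with each control period).
- r.snapshot(name): name is "scene" or "side" or "wrist"; returns a dict with "color" (384x512x3 uint8, blue, green, red), "intrinsics" (3x3 intrinsics, pixels), "rvec" (rotation vector, rad) and "tvec" (3), from world to camera coordinates, as OpenCV has them. Camera axes: x right, y down, z forward; pixel columns grow to the right and rows downward; lengths in mm; the calibration is good to about 2 mm. A picture is of the moment at which its call begins. There is no depth.
- r.finish_job(): hands the job in; it is judged then, once.
The state is a dict: "time": time; "q": joint angles; "joint_vel": joint speeds; "effort": joint torques, N m; "tool_pos": TCP position; "orientation": TCP orientation; "contact_force": force on the tool from outside, world axes, zero at the start; "wrist_torque": the same for the moment, N m; "gripper_width": finger opening in mm; "gripper_force": force on a finger pad.
Only numpy, scipy, OpenCV 4.12 (cv2) and the standard library are available. Lean on these libraries where they do the work, as an engineer would, in place of code of your own. Each camera call takes 0.05 s, during which the arm holds its last target. There are 200 camera calls.

TASK

Get the corner ready for pizza: click the oven's dial to its third position (the one after off and the first heat, one short of the last), and hang the bent-plywood hot pad astride the steel rail. Open every jar that still has a stopper by rocking the stopper side to side while lifting, without dragging the jar more than about a centimetre up in its socket, and put all the stoppers in the wooden tray. Leave the other things on the counter where they are.

Things in the scene. Friction and masses are not known exactly. Their poses are not given: they have to be found in the camera images.
- stopper_a: stopper, 86 mm tall, 0.14 kg; origin: centre of its underside. Cork plug z 0 to 36, 49 mm wide (x), tapering in y from 50 (top) to 42 mm; on each y face three rubber ribs along x, 3 mm proud, at z 12, 21, 30; flange 64 (x) by 60 (y), z 36 to 44; grip ridge 56 long (x), 26 thick (y), z 44 to 86. Seated: flange on the rim, axes as the mouth's. None from the start: jar already open
- mouth_a (a point): centre of a square smoked-glass jar's mouth at rim height, 120 mm above the counter, z up. Jar 96 mm square, 110 tall, 0.6 kg; mouth 52 wide in x, 80 in y. Inside, 11 mm below the rim, two sprung steel bars run along x and rest between the stopper's ribs, at y = +25 and -25 mm; together they hold it with 14 to 30 N, so a straight or twisting pull lifts the jar too
- jar_a (a joint): rise of this jar in its fixed wooden socket (116 mm square, 28 mm high), m, 0 to 0.03; keep below 0.015; it sinks back by its weight. Stopper tilted about its own x by 0.2 to 0.3 rad one way, then the other: one side climbs past its bar (about 0.6 N m) while the other stays, so rocking with a light lift walks it out; free once its middle has risen 20 mm
- stopper_b: stopper, 86 mm tall, 0.14 kg; origin: centre of its underside. Cork plug z 0 to 36, 49 mm wide (x), tapering in y from 50 (top) to 42 mm; on each y face three rubber ribs along x, 3 mm proud, at z 12, 21, 30; flange 64 (x) by 60 (y), z 36 to 44; grip ridge 56 long (x), 26 thick (y), z 44 to 86. Seated: flange on the rim, axes as the mouth's. None from the start: jar already open
- mouth_b (a point): centre of a square smoked-glass jar's mouth at rim height, 120 mm above the counter, z up. Jar 96 mm square, 110 tall, 0.6 kg; mouth 52 wide in x, 80 in y. Inside, 11 mm below the rim, two sprung steel bars run along x and rest between the stopper's ribs, at y = +25 and -25 mm; together they hold it with 14 to 30 N, so a straight or twisting pull lifts the jar too
- jar_b (a joint): rise of this jar in its fixed wooden socket (116 mm square, 28 mm high), m, 0 to 0.03; keep below 0.015; it sinks back by its weight. Stopper tilted about its own x by 0.2 to 0.3 rad one way, then the other: one side climbs past its bar (about 0.6 N m) while the other stays, so rocking with a light lift walks it out; free once its middle has risen 20 mm
- stopper_c: stopper, 86 mm tall, 0.14 kg; origin: centre of its underside. Cork plug z 0 to 36, 49 mm wide (x), tapering in y from 50 (top) to 42 mm; on each y face three rubber ribs along x, 3 mm proud, at z 12, 21, 30; flange 64 (x) by 60 (y), z 36 to 44; grip ridge 56 long (x), 26 thick (y), z 44 to 86. Seated: flange on the rim, axes as the mouth's. None from the start: jar already open
- mouth_c (a point): centre of a square smoked-glass jar's mouth at rim height, 120 mm above the counter, z up. Jar 96 mm square, 110 tall, 0.6 kg; mouth 52 wide in x, 80 in y. Inside, 11 mm below the rim, two sprung steel bars run along x and rest between the stopper's ribs, at y = +25 and -25 mm; together they hold it with 14 to 30 N, so a straight or twisting pull lifts the jar too
- jar_c (a joint): rise of this jar in its fixed wooden socket (116 mm square, 28 mm high), m, 0 to 0.03; keep below 0.015; it sinks back by its weight. Stopper tilted about its own x by 0.2 to 0.3 rad one way, then the other: one side climbs past its bar (about 0.6 N m) while the other stays, so rocking with a light lift walks it out; free once its middle has risen 20 mm
- tray: shallow open wooden tray, 112 mm (x) by 292 mm (y, its long way), 34 mm high, walls and floor 6 mm thick; origin at the centre of its underside; 0.8 kg, loose
- pad: hot pad: rigid bent-plywood saddle standing like a bridge on its two splayed legs; 90 mm long (x). Legs 6 mm thick, gap between them 34 mm at the top and 50 mm at the bottom, open at both x ends, 80 mm deep; flat crown 46 mm wide (y), 6 thick, and on it a dark grip rib 70 mm long (x), 18 thick (y), z 86 to 120. Origin midway between the legs' lower edges, z up; 0.16 kg
- pad_crown (a point): the centre of the underside of the hot pad's crown, 80 mm above the pad's origin; this is what rests on the rail's bar
- rail_mid (a point): the middle of the axis of the steel rail's horizontal bar, 128 mm above the counter; the bar is 16 mm thick, runs 100 mm each way along this point's x and stands on a post at each end; z up
- dial_grip (a point): on the axis of the dial on the oven's steel control box (150 mm square, 55 high), 87 mm above the counter, at grip height. The black grip bar is 64 mm long along this point's x, 18 thick along y, from 20 mm below to 14 mm above this point; +x is the pointer end (bright mark) and turns with the dial. Four brass studs mark the positions
- dial (a joint): angle of the dial, rad, growing clockwise seen from above. It clicks into four positions at 0 (off), 0.6, 1.2 and 1.8, and springs to the nearest one when let go; stops at -0.08 and 1.88; about 0.15 N m to pass a click
- bowls: stack of three white ceramic pinch bowls, 103 mm across; origin at its underside; a bystander, not to be disturbed
- oil: green oil bottle with cork, 60 mm across, 210 mm tall; origin at its underside; a bystander, not to be disturbed
- mill: dark wooden pepper mill, 160 mm tall; origin at its underside; a bystander, not to be disturbed
- ladle: stainless ladle lying down, 290 mm long; origin at its underside; a bystander, not to be disturbed
- tongs: wooden tongs lying down, 240 mm long; origin at its underside; a bystander, not to be disturbed
- salt: white salt jar, 64 mm across, 90 mm tall; origin at its underside; a bystander, not to be disturbed

How it is judged:
By the outcome, as a careful person would: the job done as asked, in the order asked, and still so for the second after the job is handed in, with the robot touching nothing.
Of stopper_a, stopper_b, stopper_c only 2 to 3 are there at a start; the rules pass over those that are not, and their reading is None.
At some moment in a run one of tray, pad may be knocked a few centimetres aside while the robot is not near it.
It also fails if it takes over 208 s, if anything falls off the work surface, if the arm or the gripper's body presses on something with over 40 N, if the wrist force passes 120 N, or if a joint passes its speed limit or range.

## Working session

There is one attempt and no reset: what is moved stays moved. The work goes in short steps, Python scripts to look and compute and a tool call to move; the robot and the scene stay as the last step left them, time stands still between calls to the robot, and variables do not carry over. Pictures are saved under pics/ and viewed, at most 17 in all, crops included, and the job is handed in when it is done.

```bash
ls; mkdir -p pics
```

Create h.py:
```python
import numpy as np, cv2
from plant import r
def snap(n,f=None):
    s=r.snapshot(n)
    if f: cv2.imwrite('pics/'+f,s['color'])
    return s
def ray(s,u,v):
    R=cv2.Rodrigues(np.array(s['rvec'],float))[0]; t=np.array(s['tvec'],float)
    K=np.array(s['intrinsics'])
    d=R.T@np.linalg.inv(K)@np.array([u,v,1.]); return -R.T@t, d/np.linalg.norm(d)
def onz(s,u,v,z):
    c,d=ray(s,u,v); return (c+d*(z-c[2])/d[2])
def proj(s,p):
    return cv2.projectPoints(np.array(p,float).reshape(-1,3),np.array(s['rvec'],float),np.array(s['tvec'],float),np.array(s['intrinsics'],float),None)[0].reshape(-1,2)
```

Run:
```python
from h import *
for n in('scene','side','wrist'):
    s=snap(n,n+'0.png'); c,d=ray(s,256,192); print(n,c.round(),d.round(2),s['intrinsics'][0][0])
    np.save(n+'0.npy',s,allow_pickle=True)
```

```text
pics
plant.py
scene [ 931.  548. 1099.] [-0.33 -0.5  -0.8 ] 381.6214515001466
side [430. 877. 703.] [ 0.09 -0.85 -0.53] 400.92738876231635
wrist [129. 614. 372.] [ 0.24 -0.1  -0.97] 276.1822444246532
```

View pics/scene0.png

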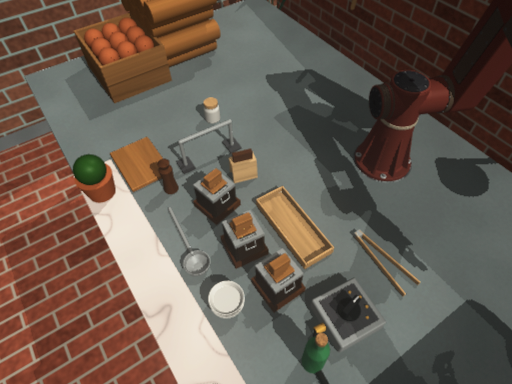

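View pics/side0.png

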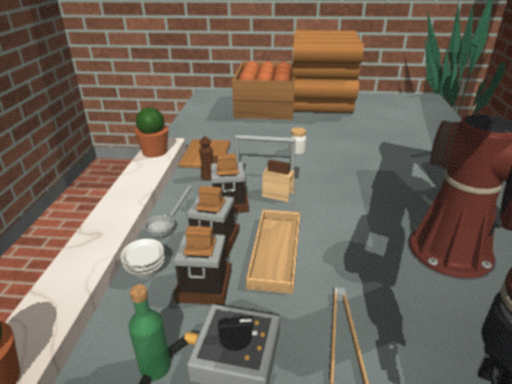

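Run:
```python
from h import *
s=np.load('scene0.npy',allow_pickle=True).item(); d=np.load('side0.npy',allow_pickle=True).item()
def tri(a,b):
    c1,d1=ray(s,*a);c2,d2=ray(d,*b)
    A=np.stack([d1,-d2],1);k=np.linalg.lstsq(A,c2-c1,rcond=None)[0]
    p,q=c1+d1*k[0],c2+d2*k[1]; return ((p+q)/2).round(),np.linalg.norm(p-q).round(1)
for n,a,b in[('dial',(347,303),(236,332)),('st1',(279,268),(199,242)),('st2',(243,225),(210,200)),('st3',(212,180),(228,164)),('pad',(243,157),(280,166)),('railL',(183,140),(237,138)),('railR',(230,122),(292,140)),('traycorner',(316,262),(288,285))]: print(n,*tri(a,b))
print('tray',onz(s,293,226,20).round(),'tongs',onz(s,360,233,10).round())
print('oil',onz(s,320,325,210).round())
for n,src,x,y,w,h,k in[('cs',s,165,110,220,250,2.4),('cd',d,170,120,180,260,2.3)]:
    cv2.imwrite(f'pics/{n}.png',cv2.resize(src['color'][y:y+h,x:x+w],None,fx=k,fy=k,interpolation=cv2.INTER_CUBIC))
print(r.read_state()['orientation'], r.read_state()['tool_pos'])
w=np.load('wrist0.npy',allow_pickle=True).item()
c,_=ray(w,256,192);print(c, cv2.Rodrigues(np.array(w['rvec']))[0].round(2))
R=cv2.Rodrigues(np.array(r.read_state()['orientation']))[0];print(R.round(3))
```

```text
dial [521. 362.  64.] 11.8
st1 [631. 192. 137.] 1.1
st2 [639.  22. 140.] 1.5
st3 [ 626. -181.  137.] 2.1
pad [ 473. -233.  107.] 7.5
railL [ 623. -395.  132.] 11.7
railR [ 436. -379.  135.] 2.8
traycorner [448. 169. -22.] 50.5
tray [468.  54.  20.] tongs [299. 196.  10.]
oil [661. 388. 210.]
[-4.93956903e-01 -3.10198752e+00  2.94583518e-03] [193.8246531  593.50358491 230.23428792]
[128.97545743 614.45593976 371.98284863] [[ 0.31  0.95 -0.  ]
 [ 0.92 -0.3   0.27]
 [ 0.26 -0.09 -0.96]]
[[-0.951  0.311 -0.001]
 [ 0.311  0.951 -0.002]
 [ 0.    -0.002 -1.   ]]
```

View pics/wrist0.png

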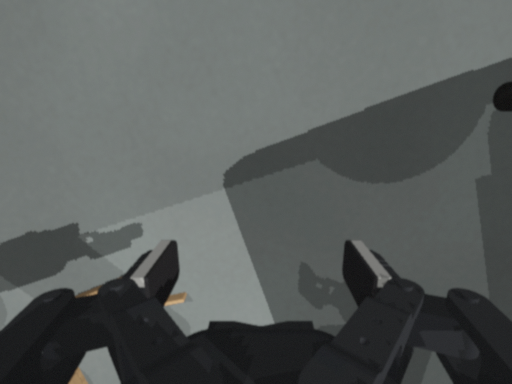

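View pics/cs.png

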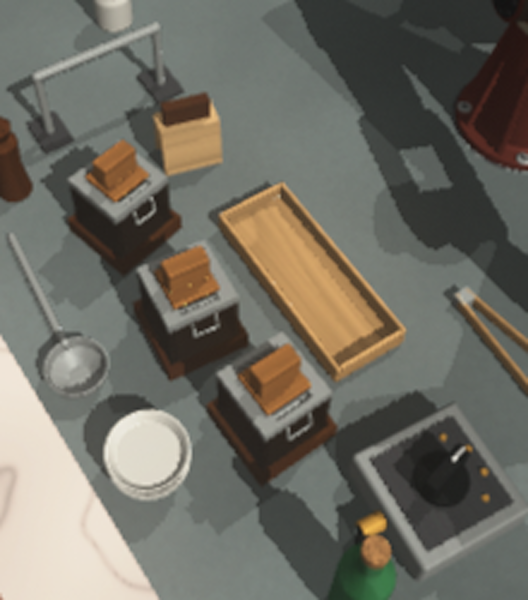

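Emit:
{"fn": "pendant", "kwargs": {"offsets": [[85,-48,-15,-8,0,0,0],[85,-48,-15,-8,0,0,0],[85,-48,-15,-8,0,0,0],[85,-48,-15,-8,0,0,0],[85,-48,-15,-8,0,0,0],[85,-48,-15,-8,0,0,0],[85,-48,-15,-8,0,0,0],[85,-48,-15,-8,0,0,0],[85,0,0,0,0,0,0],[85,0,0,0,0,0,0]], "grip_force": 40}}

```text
refused: offsets: the value is not of type 'object' (schema: type "object"). Nothing was moved.
```

I used the wrong layout. The manual says an object with the rows under "segments"; once more.

Emit:
{"fn": "pendant", "kwargs": {"offsets": {"segments": [[85,-48,-15,-8,0,0,0],[85,-48,-15,-8,0,0,0],[85,-48,-15,-8,0,0,0],[85,-48,-15,-8,0,0,0],[85,-48,-15,-8,0,0,0],[85,-48,-15,-8,0,0,0],[85,-48,-15,-8,0,0,0],[85,-48,-15,-8,0,0,0],[85,0,0,0,0,0,0],[85,0,0,0,0,0,0]]}, "grip_force": 40}}

```text
time: 1.15
tool_pos: [516.7, 364.0, 293.8]
orientation: [-0.498, -3.101, 0.0]
contact_force: [-0.1, 0.4, -0.0]
gripper_width: 84.7
gripper_force: 0.0
```

Run:
```python
from h import *
s=snap('wrist','w1.png'); np.save('w1.npy',s,allow_pickle=True)
print(proj(s,[[521,362,87]]), r.read_state()['contact_force'])
```

```text
[[260.36127502 177.09161109]] [-0.14399469 -0.31205301 -1.29993846]
```

View pics/w1.png

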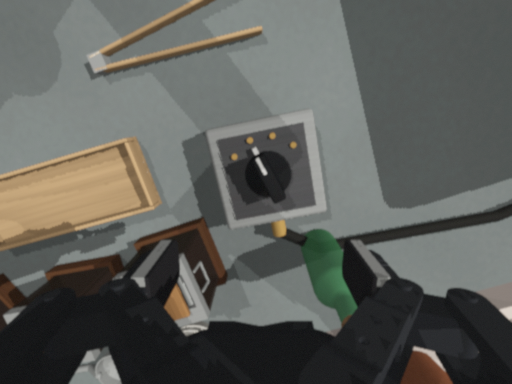

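Create dial.py:
```python
from h import *
import sys
def dial(s,c0,win=45):
    im=s['color'].astype(int); h=cv2.cvtColor(s['color'],cv2.COLOR_BGR2HSV)
    u,v=map(int,proj(s,[c0])[0])
    m=np.zeros(h.shape[:2],np.uint8); m[v-win:v+win,u-win:u+win]=1
    st=cv2.inRange(h,(10,90,110),(28,255,255))&(m*255)
    n,l,a,ce=cv2.connectedComponentsWithStats(st)
    for i in range(1,n):
        if a[i]>4: print('stud',ce[i].round(1),a[i],onz(s,*ce[i],57).round(1))
    k=(cv2.inRange(h,(0,0,0),(180,255,38))&(m*255))
    n,l,a,ce=cv2.connectedComponentsWithStats(k)
    for i in range(1,n):
        if a[i]>30: print('dark',ce[i].round(1),a[i],onz(s,*ce[i],80).round(1))
    w=(cv2.inRange(h,(0,0,150),(180,50,255))&(m*255))
    n,l,a,ce=cv2.connectedComponentsWithStats(w)
    for i in range(1,n):
        if a[i]>6: print('bright',ce[i].round(1),a[i],onz(s,*ce[i],101).round(1))
    b=s['color'][v-win:v+win,u-win:u+win]; cv2.imwrite('pics/dcrop.png',cv2.resize(b,None,fx=6,fy=6,interpolation=cv2.INTER_CUBIC))
    print('crop origin',u-win,v-win)
if __name__=='__main__':
    dial(np.load('w1.npy',allow_pickle=True).item(),[515,365,70],50)
```

```bash
python3 dial.py
```

```text
Traceback (most recent call last):
  File "dial.py", line 22, in <module>
    dial(np.load('w1.npy',allow_pickle=True).item(),[515,365,70],50)
    ~~~~^^^^^^^^^^^^^^^^^^^^^^^^^^^^^^^^^^^^^^^^^^^^^^^^^^^^^^^^^^^^
  File "dial.py", line 10, in dial
    if a[i]>4: print('stud',ce[i].round(1),a[i],onz(s,*ce[i],57).round(1))
       ^^^^^^
ValueError: The truth value of an array with more than one element is ambiguous. Use a.any() or a.all()
```

```bash
sed -i 's/n,l,a,ce=\(.*\)$/n,l,a,ce=\1; a=a[:,4]/' dial.py; python3 dial.py
```

```text
stud [272.  135.2] 38 [477.5 392.8  57. ]
stud [249.5 139.9] 37 [473.9 362.1  57. ]
stud [292.8 144.6] 37 [498.1 415.8  57. ]
stud [233.9 156.4] 36 [488.2 334.7  57. ]
dark [267.9 176.1] 1514 [524.2 371.3  80. ]
bright [300.9 130. ] 304 [479.4 426.  101. ]
bright [255.1 150.7] 30 [485.5 367.1 101. ]
bright [261.1 166.2] 64 [505.6 368.  101. ]
bright [295.5 212.5] 183 [576.2 391.2 101. ]
crop origin 211 119
```

View pics/dcrop.png

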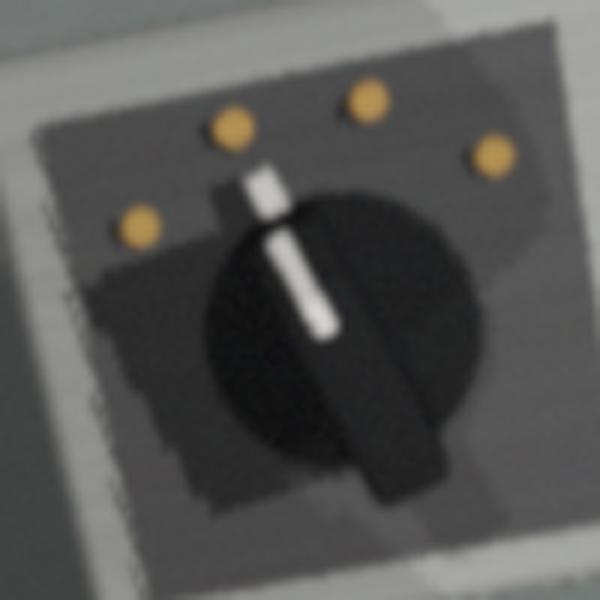

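Run:
```python
from h import *
from scipy.optimize import least_squares
P=np.array([[488.2,334.7],[473.9,362.1],[477.5,392.8],[498.1,415.8]])
# clockwise from above: angle decreases in order 0..3
f=lambda p:(np.c_[p[0]+p[2]*np.cos(p[3]-.6*np.arange(4)),p[1]+p[2]*np.sin(p[3]-.6*np.arange(4))]-P).ravel()
o=least_squares(f,[525,370,50,-2.4]);print(o.x.round(2),np.abs(o.fun).max())
s=np.load('w1.npy',allow_pickle=True).item()
a=np.array([onz(s,211+x/6,119+y/6,101)[:2] for x,y in[(280,235),(325,330)]])
print(a.round(1)); e=a[0]-a[1];print('pointer ang',np.arctan2(e[1],e[0]),'studs',(o.x[3]-.6*np.arange(4)).round(2))
print(proj(s,[[*o.x[:2],101]]),(proj(s,[[*o.x[:2],101]])-[211,119])*6)
```

```text
[525.29 371.37  52.21  -2.36] 0.14289878323336325
[[495.  367.1]
 [516.4 369.8]]
pointer ang -3.019195164276041 studs [-2.36 -2.96 -3.56 -4.16]
[[268.62183495 180.31267119]] [[345.7310097  367.87602711]]
```

Emit:
{"fn": "pendant", "kwargs": {"offsets": {"segments": [[85,-5.8,9.7,30,0,0,0],[85,0,0,40,0,0,-0.125],[85,0,0,40,0,0,-0.125],[85,0,0,40,0,0,-0.125],[85,0,0,40,0,0,-0.125],[85,0,0,20,0,0,0],[85,0,0,10,0,0,0],[85,0,0,0,0,0,0],[85,0,0,0,0,0,0]]}, "grip_force": 40}}

```text
time: 2.1
tool_pos: [524.7, 373.6, 75.4]
orientation: [-0.29, 3.126, 0.001]
contact_force: [-0.3, 0.1, 0.5]
gripper_width: 85.2
gripper_force: 0.0
```

Emit:
{"fn": "pendant", "kwargs": {"offsets": {"segments": [[85,0,-2,2,0,0,0],[30,0,0,0,0,0,0],[10,0,0,0,0,0,0],[10,0,0,0,0,0,0],[10,0,0,0,0,0,0],[10,0,0,0,0,0,0]]}, "grip_force": 40}}

```text
time: 2.7
tool_pos: [524.6, 371.9, 72.7]
orientation: [-0.287, 3.128, 0.005]
contact_force: [-1.7, 5.8, 1.2]
gripper_width: 17.3
gripper_force: 42.9
```

Emit:
{"fn": "pendant", "kwargs": {"offsets": {"segments": [[10,0,0,0,0,0,0.1],[10,0,0,0,0,0,0.1],[10,0,0,0,0,0,0.1],[10,0,0,0,0,0,0.1],[10,0,0,0,0,0,0.1],[10,0,0,0,0,0,0.1],[10,0,0,0,0,0,0.04],[10,0,0,0,0,0,0],[10,0,0,0,0,0,0]]}}}

```text
time: 3.6
tool_pos: [524.5, 371.7, 72.6]
orientation: [-0.708, -3.06, -0.003]
contact_force: [-2.6, 5.0, 1.1]
gripper_width: 17.7
gripper_force: 43.1
```

Emit:
{"fn": "pendant", "kwargs": {"offsets": {"segments": [[85,0,0,0,0,0,0],[85,0,0,0,0,0,0],[85,0,0,0,0,0,0],[85,0,0,0,0,0,0],[85,0,0,-40,0,0,0],[85,0,0,-45,0,0,0],[85,0,0,-45,0,0,0],[85,0,0,-45,0,0,0],[85,0,0,-45,0,0,0],[85,0,0,0,0,0,0]]}}}

```text
time: 4.6
tool_pos: [528.8, 372.3, 302.4]
orientation: [0.707, 3.048, 0.017]
contact_force: [0.6, 0.8, 0.5]
gripper_width: 85.4
gripper_force: 0.0
```

Run:
```python
from h import *
s=snap('wrist','w2.png');np.save('w2.npy',s,allow_pickle=True)
u,v=proj(s,[[525.3,371.4,101]])[0];print(u,v,proj(s,[[473.9,362.1,57],[477.5,392.8,57]]))
from dial import dial
dial(s,[515,370,80],40)
```

```text
256.600081201295 170.3991644572327 [[233.83046491 133.91902094]
 [255.12787692 126.1711607 ]]
stud [255.1 126.3] 37 [477.6 392.7  57. ]
stud [276.9 132.4] 36 [498.  415.9  57. ]
stud [233.8 134. ] 35 [474. 362.  57.]
stud [221.2 152.2] 36 [488.2 334.8  57. ]
dark [255.4 167.1] 1527 [524.3 370.1  80. ]
bright [290.2 123.7] 25 [492.1 432.8 101. ]
bright [255.5 138.5] 28 [489.4 387.7 101. ]
bright [256.  154.7] 53 [507.2 379.5 101. ]
bright [287.2 198.1] 27 [575.5 390.9 101. ]
crop origin 212 120
```

Run:
```python
from h import *
s=r.read_state();print(np.round(s['q'],2));R=cv2.Rodrigues(np.array(s['orientation']))[0]
print((R.T@np.array([-29,-620,20])).round(1))
```

```text
[ 0.51  0.21  1.5  -0.    1.42 -0.61]
[-247.1 -569.2  -23.2]
```

Emit:
{"fn": "pendant", "kwargs": {"offsets": {"segments": [[85,-19,-43.8,-2,0,0,0],[85,-19,-43.8,-2,0,0,0.05],[85,-17,-44.6,-2,0,0,0],[85,-17,-44.6,-2,0,0,0],[85,-17,-44.6,-2,0,0,0],[85,-17,-44.6,-2,0,0,0],[85,-17,-44.6,-2,0,0,0],[85,-17,-44.6,-2,0,0,0],[85,-17,-44.6,-2,0,0,0],[85,-17,-44.6,-2,0,0,0]]}}}

```text
time: 5.65
tool_pos: [464.9, -104.6, 310.4]
orientation: [-0.785, -3.039, -0.0]
contact_force: [1.3, -0.4, -0.5]
gripper_width: 85.1
gripper_force: 0.0
```

Emit:
{"fn": "pendant", "kwargs": {"offsets": {"segments": [[85,-17,-44.6,-2,0,0,0],[85,-17,-44.6,-2,0,0,0],[85,-17,-44.6,-2,0,0,0],[85,0,0,0,0,0,0],[85,0,0,0,0,0,0]]}}}

```text
time: 6.15
tool_pos: [445.1, -245.2, 316.2]
orientation: [-0.79, -3.037, -0.003]
contact_force: [-0.3, 0.5, -0.1]
gripper_width: 84.8
gripper_force: 0.0
```

Run:
```python
from h import *
s=snap('wrist','w3.png');np.save('w3.npy',s,allow_pickle=True)
print(np.round(r.read_state()['q'],2))
```

```text
[-0.64 -0.09  1.78  0.    1.46 -1.7 ]
```

View pics/w3.png

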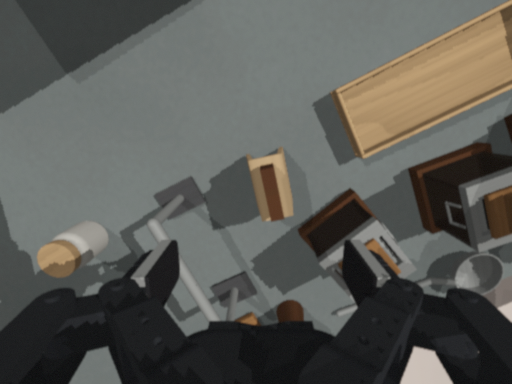

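Create pad.py:
```python
from h import *
def rib(s,c0,z=120,win=45):
    h=cv2.cvtColor(s['color'],cv2.COLOR_BGR2HSV)
    u,v=map(int,proj(s,[c0])[0]); m=np.zeros(h.shape[:2],np.uint8); m[max(v-win,0):v+win,max(u-win,0):u+win]=255
    k=cv2.inRange(h,(0,80,20),(15,255,135))&m
    n,l,a,ce=cv2.connectedComponentsWithStats(k); i=1+np.argmax(a[1:,4])
    c=cv2.findContours((l==i).astype(np.uint8),0,2)[0][0]
    b=cv2.boxPoints(cv2.minAreaRect(c)); P=np.array([onz(s,*p,z)[:2] for p in b])
    print('px',b.round(0).tolist(),a[i,4]); print('world',P.round(1).tolist(),'c',P.mean(0).round(1))
    e=[P[1]-P[0],P[2]-P[1]]; L=[np.linalg.norm(x) for x in e]; j=int(np.argmax(L)); print('LxW',np.round(L,1),'ang',np.arctan2(e[j][1],e[j][0]).round(3))
    cv2.imwrite('pics/ribc.png',cv2.resize(s['color'][max(v-win,0):v+win,max(u-win,0):u+win],None,fx=5,fy=5)); return P
if __name__=='__main__':
    s=np.load('w3.npy',allow_pickle=True).item()
    p=onz(s,270,190,120);print(p); rib(s,p)
    print('railpx',onz(s,153,227,128),onz(s,212,318,128))
    x,y=268,178; print(cv2.cvtColor(s['color'],cv2.COLOR_BGR2HSV)[165:222:6,262:284:4].tolist())
```

```bash
python3 pad.py
```

```text
[ 467.35858175 -243.79677601  120.        ]
px [[258.0, 167.0], [272.0, 164.0], [284.0, 218.0], [270.0, 221.0]] 789
world [[434.1, -242.2], [439.3, -225.1], [509.5, -245.7], [504.2, -263.9]] c [ 471.8 -244.2]
LxW [17.9 73.1] ang -0.287
railpx [ 435.45208066 -397.42999761  128.        ] [ 589.70530343 -404.22044562  128.        ]
[[[17, 102, 132], [15, 119, 90], [11, 145, 60], [18, 89, 167], [18, 85, 197], [18, 86, 186]], [[11, 139, 88], [11, 142, 86], [11, 145, 86], [15, 112, 123], [17, 88, 176], [17, 86, 183]], [[12, 140, 91], [11, 151, 86], [11, 144, 87], [10, 137, 91], [18, 88, 174], [18, 90, 170]], [[15, 109, 115], [11, 143, 89], [10, 147, 87], [10, 147, 87], [17, 90, 167], [18, 89, 169]], [[17, 98, 127], [11, 147, 87], [12, 148, 86], [12, 148, 86], [16, 105, 136], [18, 90, 173]], [[17, 94, 127], [13, 137, 91], [12, 151, 88], [12, 155, 89], [12, 139, 97], [18, 89, 174]], [[18, 96, 127], [15, 107, 114], [12, 150, 90], [11, 149, 91], [12, 153, 90], [18, 90, 172]], [[18, 96, 127], [17, 97, 126], [11, 150, 90], [11, 152, 89], [12, 153, 90], [16, 101, 149]], [[17, 97, 124], [17, 97, 126], [12, 143, 93], [11, 147, 90], [12, 147, 90], [13, 130, 106]], [[18, 83, 120], [18, 86, 158], [16, 90, 142], [11, 132, 91], [12, 101, 93], [13, 52, 94]]]
```

Emit:
{"fn": "pendant", "kwargs": {"offsets": {"segments": [[85,-24.2,14.1,20,0,0,0],[85,0,0,40,0,0,-0.111],[85,0,0,40,0,0,-0.111],[85,0,0,35,0,0,0],[85,0,0,0,0,0,0],[85,0,0,0,0,0,0]]}}}

```text
time: 6.8
tool_pos: [474.2, -242.5, 182.8]
orientation: [-0.441, -3.109, -0.002]
contact_force: [-0.6, -0.2, 0.9]
gripper_width: 85.1
gripper_force: 0.0
```

Run:
```python
from pad import *
s=snap('wrist'); rib(s,[473,-244.5,120],win=70); 
R=cv2.Rodrigues(np.array(r.read_state()['orientation']))[0]; print(np.arctan2(R[1,0],R[0,0]))
```

```text
px [[247.0, 160.0], [270.0, 160.0], [270.0, 249.0], [247.0, 249.0]] 2052
world [[434.5, -241.8], [439.2, -225.3], [509.1, -244.8], [503.9, -262.8]] c [ 471.7 -243.7]
LxW [17.1 72.6] ang -0.272
2.85932160578193
```

Emit:
{"fn": "pendant", "kwargs": {"offsets": {"segments": [[85,0,-1.5,40,0,0,0],[85,0,0,35,0,0,0],[85,0,0,16,0,0,0],[85,0,0,0,0,0,0],[15,0,0,0,0,0,0],[10,0,0,0,0,0,0],[10,0,0,0,0,0,0],[10,0,0,0,0,0,0],[10,0,0,0,0,0,0],[10,0,0,0,0,0,0]]}, "grip_force": 60}}

```text
time: 7.85
tool_pos: [474.5, -245.8, 93.2]
orientation: [0.444, 3.109, -0.001]
contact_force: [-0.6, 0.1, 4.5]
gripper_width: 16.7
gripper_force: 61.5
```

Emit:
{"fn": "pendant", "kwargs": {"offsets": {"segments": [[10,0,0,-10,0,0,0],[10,0,0,-30,0,0,0],[10,0,0,-40,0,0,0],[10,0,0,-40,0,0,0],[10,0,0,-30,0,0,0],[10,0,0,0,0,0,0],[10,0,0,0,0,0,0]]}}}

```text
time: 8.55
tool_pos: [473.6, -245.5, 242.2]
orientation: [0.444, 3.11, -0.0]
contact_force: [-0.5, 0.3, -2.6]
gripper_width: 17.1
gripper_force: 61.0
```

Run:
```python
from h import *
for n in('scene','side','wrist'):
    s=snap(n,n+'4.png');np.save(n+'4.npy',s,allow_pickle=True)
a=cv2.imread('pics/scene4.png')[90:250,130:290];b=cv2.imread('pics/side4.png')[100:260,190:350];c=cv2.imread('pics/scene0.png')[100:170,160:260]
f=lambda i:cv2.resize(i,(400,400),interpolation=cv2.INTER_CUBIC)
cv2.imwrite('pics/m4.png',np.hstack([f(a),f(b)]))
```

```text
(no output)
```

View pics/m4.png

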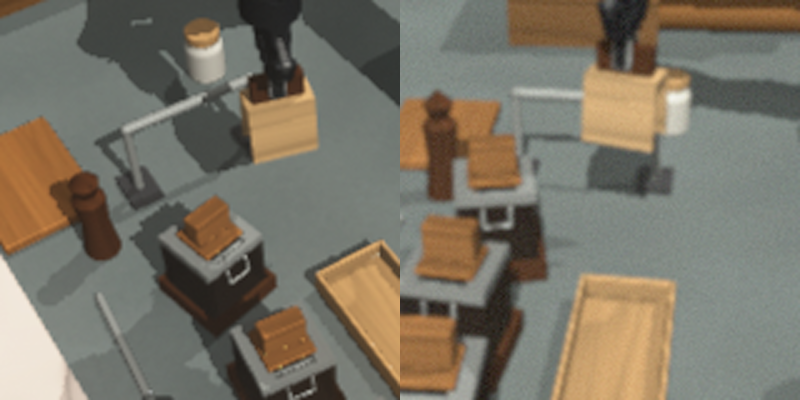

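Run:
```python
from h import *
s=np.load('scene0.npy',allow_pickle=True).item();d=np.load('side0.npy',allow_pickle=True).item();w=np.load('w3.npy',allow_pickle=True).item()
for n,S,x0,x1,y0,y1,t in[('scene',s,178,236,112,150,150),('side',d,234,300,132,146,140)]:
    g=cv2.cvtColor(S['color'],cv2.COLOR_BGR2HSV)
    k=np.zeros(g.shape[:2],np.uint8);k[y0:y1,x0:x1]=255
    k&=cv2.inRange(g,(0,0,t),(180,60,255))
    k=cv2.morphologyEx(k,cv2.MORPH_OPEN,np.ones((2,2),np.uint8))
    nn,l,a,ce=cv2.connectedComponentsWithStats(k);i=1+np.argmax(a[1:,4]);yy,xx=np.nonzero(l==i)
    vx,vy,cx,cy=cv2.fitLine(np.c_[xx,yy].astype(np.float32),cv2.DIST_HUBER,0,.01,.01).ravel()
    tt=(xx-cx)*vx+(yy-cy)*vy
    e=[(cx+vx*q,cy+vy*q) for q in(tt.min(),tt.max())]
    P=[onz(S,*p,130)[:2] for p in e];print(n,a[i,4],np.round(e,1).tolist(),np.round(P,1).tolist(),np.mean(P,0).round(1),np.linalg.norm(P[1]-P[0]),np.arctan2(*(P[0]-P[1])[::-1]))
print(np.arctan2(*np.subtract([590,-404],[435,-397])[::-1]))
R=cv2.Rodrigues(np.array(r.read_state()['orientation']))[0]; print(np.arctan2(R[1,0],R[0,0]),r.read_state()['q'][5])
```

```text
scene 148 [[180.7, 142.3], [231.5, 121.1]] [[629.5, -397.2], [424.8, -386.5]] [ 527.2 -391.9] 204.94918979423883 -0.052106745893898035
side 329 [[235.0, 136.6], [300.3, 140.7]] [[635.9, -400.7], [408.4, -385.2]] [ 522.2 -393. ] 227.97159590869651 -0.06825387996344712
-0.04513062505474905
2.8577311979083126 -1.896626811668604
```

Run:
```python
from h import *
w=np.load('w3.npy',allow_pickle=True).item()
g=cv2.cvtColor(w['color'],cv2.COLOR_BGR2HSV)
for y in(240,260,280,296):
    print(y,g[y,140:225,2].tolist()[::2])
```

```text
240 [128, 127, 127, 129, 128, 128, 127, 124, 116, 134, 141, 127, 125, 120, 114, 101, 70, 63, 96, 123, 123, 124, 124, 123, 124, 124, 122, 122, 123, 125, 125, 124, 124, 123, 124, 124, 124, 124, 124, 124, 124, 122, 110]
260 [27, 31, 70, 110, 114, 114, 115, 114, 90, 34, 29, 29, 29, 31, 29, 29, 31, 30, 29, 59, 135, 126, 118, 123, 123, 123, 122, 121, 124, 123, 122, 123, 124, 124, 124, 125, 125, 126, 125, 124, 123, 123, 124]
280 [140, 141, 98, 41, 42, 30, 28, 29, 27, 28, 28, 29, 30, 27, 26, 28, 28, 30, 40, 105, 119, 116, 137, 151, 156, 156, 149, 133, 116, 125, 124, 124, 123, 122, 125, 124, 124, 124, 124, 123, 116, 97, 65]
296 [21, 25, 23, 29, 37, 34, 25, 27, 28, 28, 29, 28, 28, 27, 33, 69, 78, 109, 124, 125, 126, 125, 125, 125, 123, 121, 115, 135, 151, 156, 156, 149, 134, 117, 122, 121, 111, 85, 75, 59, 49, 48, 48]
```

Run:
```python
from h import *
w=np.load('w3.npy',allow_pickle=True).item()
print(onz(w,189.5,280,128),onz(w,199.5,296,128),onz(w,182.5,280,128),onz(w,197,280,128))
R=cv2.Rodrigues(np.array(r.read_state()['orientation']))[0]
s=r.read_state();c=r.read_state()['tool_pos'];print(R.T@(np.array([525,-395,242])-c))
```

```text
[ 522.92981389 -398.68726318  128.        ] [ 550.70379597 -400.32477341  128.        ] [ 518.30853921 -406.97796252  128.        ] [ 527.88147397 -389.80384295  128.        ]
[ -92.76166406 -129.71744338   -3.42945408]
```

Emit:
{"fn": "pendant", "kwargs": {"offsets": {"segments": [[10,0,0,-20,0,0,0],[10,-23.4,-32.6,0,0,0,0],[10,-23.4,-32.6,0,0,0,0],[10,-23.4,-32.6,0,0,0,0],[10,-23.5,-32.7,0,0,0,0],[10,0,0,0,0,0,-0.114],[10,0,0,0,0,0,-0.114],[10,0,0,0,0,0,0],[10,0,0,0,0,0,0]]}}}

```text
time: 9.6
tool_pos: [526.6, -396.4, 260.0]
orientation: [-0.091, -3.138, -0.004]
contact_force: [-0.2, -0.4, -1.3]
gripper_width: 16.9
gripper_force: 60.8
```

Run:
```python
from h import *
for n in('scene','side','wrist'):
    s=snap(n,n+'5.png');np.save(n+'5.npy',s,allow_pickle=True)
a=cv2.imread('pics/scene5.png')[70:190,140:260];b=cv2.imread('pics/side5.png')[80:200,210:330]
f=lambda i:cv2.resize(i,(400,400),interpolation=cv2.INTER_CUBIC)
cv2.imwrite('pics/m5.png',np.hstack([f(a),f(b)]))
from pad import rib
rib(np.load('wrist5.npy',allow_pickle=True).item(),[527,-397,292],269)
```

```text
px [[235.0, 318.0], [236.0, 228.0], [280.0, 229.0], [279.0, 319.0]] 3403
world [[568.5, -414.2], [513.2, -408.8], [514.9, -385.9], [570.5, -388.9]] c [ 541.8 -399.5]
LxW [55.6 22.9] ang 3.045
```

View pics/m5.png

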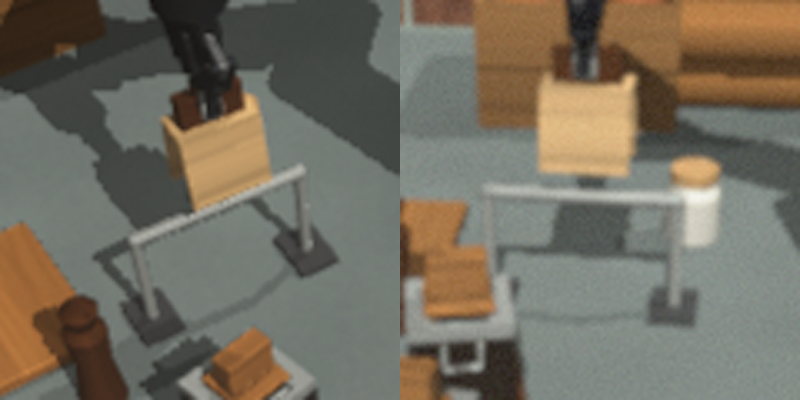

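Emit:
{"fn": "pendant", "kwargs": {"offsets": {"segments": [[10,0,0,20,0,0,0],[10,0,0,20,0,0,0],[10,0,0,20,0,0,0],[10,0,0,0,0,0,0],[10,0,0,0,0,0,0]]}}}

```text
time: 10.25
tool_pos: [527.1, -396.7, 202.0]
orientation: [-0.088, -3.14, -0.001]
contact_force: [0.3, -0.2, -1.0]
gripper_width: 16.8
gripper_force: 60.7
```

Emit:
{"fn": "pendant", "kwargs": {"offsets": {"segments": [[10,0,0,20,0,0,0],[10,0,0,15,0,0,0],[10,0,0,10,0,0,0],[10,0,0,0,0,0,0],[10,0,0,0,0,0,0]]}}}

```text
time: 10.75
tool_pos: [527.3, -397.1, 157.2]
orientation: [-0.088, -3.14, -0.0]
contact_force: [1.3, -1.3, -1.8]
gripper_width: 16.9
gripper_force: 60.8
```

Emit:
{"fn": "pendant", "kwargs": {"offsets": {"segments": [[10,0,0,4,0,0,0],[10,0,0,3,0,0,0],[10,0,0,1.5,0,0,0],[10,0,0,0,0,0,0],[10,0,0,0,0,0,0]]}}}

```text
time: 11.25
tool_pos: [527.5, -397.2, 149.5]
orientation: [0.088, 3.14, -0.001]
contact_force: [-1.5, 0.8, 2.1]
gripper_width: 17.4
gripper_force: 61.3
```

Emit:
{"fn": "pendant", "kwargs": {"offsets": {"segments": [[30,0,0,0.5,0,0,0],[60,0,0,0,0,0,0],[85,0,0,0,0,0,0],[85,0,0,0,0,0,0],[85,0,0,0,0,0,0],[85,0,0,-15,0,0,0],[85,0,0,-45,0,0,0],[85,0,0,-45,0,0,0],[85,0,0,-45,0,0,0],[85,0,0,0,0,0,0]]}}}

```text
time: 12.25
tool_pos: [530.7, -400.2, 310.2]
orientation: [0.087, 3.126, -0.019]
contact_force: [0.4, 0.9, 0.8]
gripper_width: 85.2
gripper_force: 0.0
```

Run:
```python
from h import *
for n in('scene','side','wrist'):
    s=snap(n,n+'6.png');np.save(n+'6.npy',s,allow_pickle=True)
a=cv2.imread('pics/scene6.png')[70:190,140:260];b=cv2.imread('pics/side6.png')[80:200,210:330]
f=lambda i:cv2.resize(i,(400,400),interpolation=cv2.INTER_CUBIC)
cv2.imwrite('pics/m6.png',np.hstack([f(a),f(b)]))
from pad import rib
rib(np.load('wrist6.npy',allow_pickle=True).item(),[527,-397,172],176)
```

```text
px [[254.0, 149.0], [273.0, 149.0], [273.0, 219.0], [254.0, 219.0]] 1304
world [[488.8, -403.1], [489.8, -384.8], [561.5, -387.9], [560.4, -407.5]] c [ 525.1 -395.8]
LxW [18.3 71.7] ang -0.042
```

View pics/m6.png

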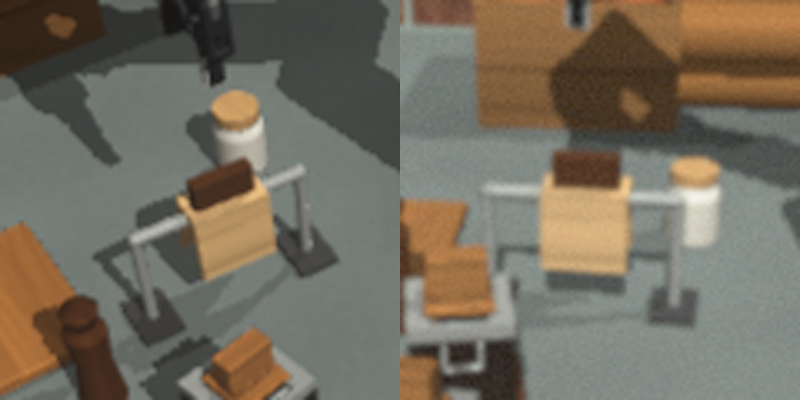

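Emit:
{"fn": "pendant", "kwargs": {"offsets": {"segments": [[85,-16.5,44.8,-2,0,0,0],[85,-16.5,44.8,-2,0,0,0],[85,-16.5,44.8,-2,0,0,0],[85,-16.5,44.8,-2,0,0,0],[85,-16.5,44.8,-2,0,0,0],[85,0,0,0,0,0,0],[85,0,0,0,0,0,0]]}}}

```text
time: 13.1
tool_pos: [621.4, -176.5, 305.9]
orientation: [-0.083, -3.136, -0.001]
contact_force: [-0.3, -0.1, 0.3]
gripper_width: 84.6
gripper_force: 0.0
```

Run:
```python
from h import *
s=snap('wrist');np.save('w7.npy',s,allow_pickle=True)
u,v=map(int,proj(s,[[626,-181,140]])[0]);print(u,v,np.round(r.read_state()['q'],2))
cv2.imwrite('pics/w7.png',cv2.resize(s['color'][max(v-75,0):v+75,u-100:u+100],None,fx=4,fy=4,interpolation=cv2.INTER_CUBIC));print(u-100,max(v-75,0))
```

```text
257 185 [-0.39  0.22  1.48 -0.    1.45 -1.9 ]
157 110
```

View pics/w7.png

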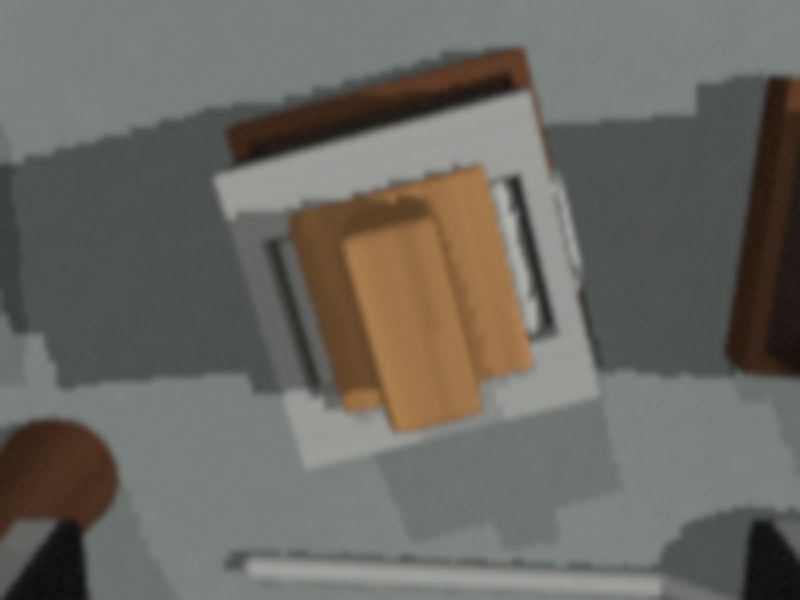

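Create st.py:
```python
from h import *
def corners(s,ox,oy,k,pts,z):
    P=np.array([onz(s,ox+x/k,oy+y/k,z)[:2] for x,y in pts]); c=P.mean(0)
    e=[np.linalg.norm(P[i]-P[(i+1)%4]).round(1) for i in range(4)]
    v=(P[2]-P[1]+P[3]-P[0]); print(z,c.round(1),e,'long ang',np.arctan2(v[1],v[0]).round(3)); return c
def cork(s,c0,win=60):
    # ridge top by mask: largest orange quad's hull
    h=cv2.cvtColor(s['color'],cv2.COLOR_BGR2HSV); u,v=map(int,proj(s,[c0])[0])
    m=np.zeros(h.shape[:2],np.uint8); m[v-win:v+win,u-win:u+win]=255
    k=cv2.inRange(h,(8,110,60),(22,255,255))&m
    n,l,a,ce=cv2.connectedComponentsWithStats(k); i=1+np.argmax(a[1:,4]); return l==i,h
def pose():
    s=r.read_state(); R=cv2.Rodrigues(np.array(s['orientation']))[0]; return np.array(s['tool_pos']),R
def go(target,xang=None):
    p,R=pose(); x=np.arctan2(R[1,0],R[0,0]); print('TCP',p.round(1),'xang',x.round(3),'d tool',(R.T@(np.array(target)-p)).round(1))
    if xang is not None: print('rz',np.array([-(xang+j*np.pi-x) for j in(-2,-1,0,1,2)]).round(3),'q',np.round(r.read_state()['q'],2))
```

Run:
```python
from st import *
s=np.load('w7.npy',allow_pickle=True).item()
c=corners(s,157,110,4,[(345,238),(432,218),(480,410),(395,430)],170)
corners(s,157,110,4,[(292,215),(485,168),(532,370),(345,410)],128)
corners(s,157,110,4,[(215,178),(530,92),(600,395),(308,467)],120)
h=cv2.cvtColor(s['color'],cv2.COLOR_BGR2HSV)
for x,y in[(380,280),(430,380),(480,280),(340,330),(390,210),(460,190)]: print((x,y),h[110+y//4,157+x//4])
```

```text
170 [ 626.1 -177.4] [np.float64(22.7), np.float64(52.9), np.float64(23.3), np.float64(53.3)] long ang 0.19
128 [ 626.9 -177.4] [np.float64(57.6), np.float64(62.6), np.float64(58.2), np.float64(61.6)] long ang 0.189
120 [ 627.4 -177.5] [np.float64(95.7), np.float64(95.5), np.float64(94.9), np.float64(94.9)] long ang 0.211
(380, 280) [ 15 137 156]
(430, 380) [ 15 133 155]
(480, 280) [ 15 137 160]
(340, 330) [ 14 142  99]
(390, 210) [ 14 140  91]
(460, 190) [ 15 136 161]
```

Run:
```python
from st import *
go([626.6,-177.4,138],0.195)
```

```text
TCP [ 621.2 -177.8  306.1] xang 3.087 d tool [ -6.    0.7 168.1]
rz [ 9.175  6.033  2.892 -0.25  -3.392] q [-0.39  0.22  1.48 -0.    1.45 -1.9 ]
```

Emit:
{"fn": "pendant", "kwargs": {"offsets": {"segments": [[85,-6,0.7,30,0,0,-0.125],[85,0,0,40,0,0,-0.125],[85,0,0,40,0,0,0],[85,0,0,30,0,0,0],[85,0,0,20,0,0,0],[85,0,0,8,0,0,0],[85,0,0,0,0,0,0],[85,0,0,0,0,0,0]]}, "grip_force": 80}}

```text
time: 13.95
tool_pos: [628.6, -178.8, 141.2]
orientation: [-0.302, 3.126, -0.001]
contact_force: [0.3, 0.4, 0.7]
gripper_width: 84.9
gripper_force: 0.0
```

Run:
```python
from st import *
go([626.6,-177.4,138],0.195)
```

```text
TCP [ 628.6 -178.8  141.2] xang -2.949 d tool [1.7 1.8 3.2]
rz [ 3.140e+00 -2.000e-03 -3.144e+00 -6.285e+00 -9.427e+00] q [-0.38  0.36  1.61 -0.    1.17 -2.15]
```

Emit:
{"fn": "pendant", "kwargs": {"offsets": {"segments": [[85,1.5,1.5,0,0,0,0],[60,0,0,0,0,0,0],[40,0,0,0,0,0,0],[20,0,0,0,0,0,0],[15,0,0,0,0,0,0],[15,0,0,0,0,0,0],[15,0,0,0,0,0,0]]}, "grip_force": 80}}

```text
time: 14.65
tool_pos: [626.7, -176.9, 140.8]
orientation: [-0.305, 3.126, -0.002]
contact_force: [-1.0, -0.6, 2.4]
gripper_width: 25.1
gripper_force: 79.9
```

Emit:
{"fn": "pendant", "kwargs": {"offsets": {"segments": [[15,0,-1.2,-1.8,-0.0625,0,0],[15,0,-1.2,-1.8,-0.0625,0,0],[15,0,-1.2,-1.8,-0.0625,0,0],[15,0,-1,-1.6,-0.05,0,0],[15,0,0,0,0,0,0],[15,0,0,0,0,0,0]]}}}

```text
time: 15.25
tool_pos: [627.9, -182.5, 147.3]
orientation: [0.299, -3.084, -0.364]
contact_force: [-0.8, -2.7, 3.7]
gripper_width: 24.8
gripper_force: 80.2
```

Emit:
{"fn": "pendant", "kwargs": {"offsets": {"segments": [[15,0,4.4,-2.3,0.1,0,0],[15,0,4.4,-2.3,0.1,0,0],[15,0,0,0,0,0,0]]}}}

```text
time: 15.55
tool_pos: [626.2, -175.3, 152.6]
orientation: [0.312, -3.124, -0.04]
contact_force: [2.5, -12.1, -5.8]
gripper_width: 24.7
gripper_force: 79.8
```

Emit:
{"fn": "pendant", "kwargs": {"offsets": {"segments": [[15,0,4.4,-2.3,0.1,0,0],[15,0,4.4,-2.3,0.1,0,0],[15,0,2.2,-1.2,0.05,0,0],[15,0,0,0,0,0,0],[15,0,0,0,0,0,0]]}}}

```text
time: 16.05
tool_pos: [624.2, -166.0, 159.1]
orientation: [-0.306, 3.086, -0.344]
contact_force: [1.9, -12.1, -2.3]
gripper_width: 24.6
gripper_force: 80.3
```

Emit:
{"fn": "pendant", "kwargs": {"offsets": {"segments": [[15,0,-5.5,-2.2,-0.1,0,0],[15,0,-5.5,-2.2,-0.1,0,0],[15,0,-1.2,-0.5,-0.02,0,0],[15,0,0,0,0,0,0],[15,0,0,0,0,0,0]]}}}

```text
time: 16.55
tool_pos: [626.4, -176.3, 165.1]
orientation: [-0.306, 3.126, 0.002]
contact_force: [1.7, -8.0, -0.6]
gripper_width: 24.9
gripper_force: 81.2
```

Emit:
{"fn": "pendant", "kwargs": {"offsets": {"segments": [[15,0,0,-4,0,0,0],[15,0,0,-4,0,0,0],[15,0,0,0,0,0,0]]}}}

```text
time: 16.85
tool_pos: [625.2, -171.9, 172.2]
orientation: [0.306, -3.124, -0.016]
contact_force: [-0.1, 1.6, -1.1]
gripper_width: 24.4
gripper_force: 81.0
```

Emit:
{"fn": "pendant", "kwargs": {"offsets": {"segments": [[15,0,0,-10,0,0,0],[15,0,0,-20,0,0,0],[15,0,0,-40,0,0,0],[15,0,0,-30,0,0,0],[15,0,0,0,0,0,0],[15,0,0,0,0,0,0]]}}}

```text
time: 17.45
tool_pos: [626.2, -174.1, 273.6]
orientation: [-0.306, 3.126, 0.012]
contact_force: [-0.2, 0.6, -1.9]
gripper_width: 24.7
gripper_force: 81.1
```

Run:
```python
from h import *
im=[]
for n,(x,y) in(('scene',(250,210)),('side',(240,200))):
    s=snap(n);np.save(n+'8.npy',s,allow_pickle=True); im.append(cv2.resize(s['color'][y-110:y+110,x-100:x+100],(400,440),interpolation=cv2.INTER_CUBIC))
cv2.imwrite('pics/m8.png',np.hstack(im))
```

```text
(no output)
```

View pics/m8.png

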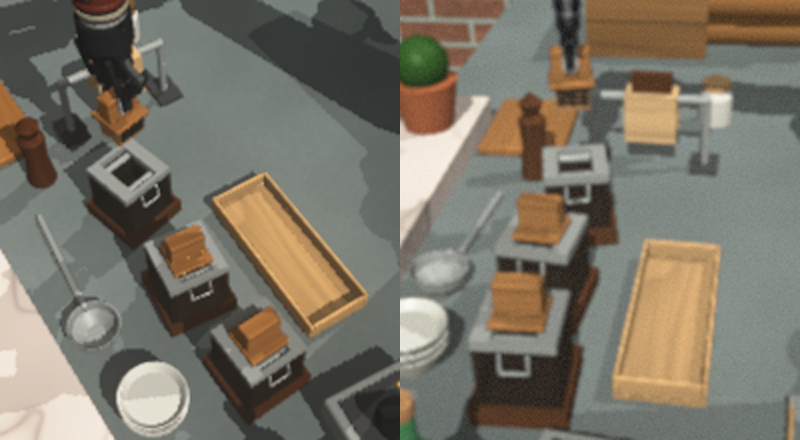

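Create tray.py:
```python
from st import *
def tray(s,c0=(468,54,20)):
    h=cv2.cvtColor(s['color'],cv2.COLOR_BGR2HSV); u,v=map(int,proj(s,[c0])[0])
    k=cv2.inRange(h,(12,60,80),(25,190,255)); k=cv2.morphologyEx(k,cv2.MORPH_OPEN,np.ones((2,2)))
    n,l,a,ce=cv2.connectedComponentsWithStats(k); i=l[v,u]
    c=cv2.findContours((l==i).astype(np.uint8),0,2)[0]; c=max(c,key=cv2.contourArea); hull=cv2.convexHull(c)[:,0]
    P=np.array([onz(s,*p,34)[:2] for p in hull],np.float32); (cx,cy),(w,hh),ang=cv2.minAreaRect(P)
    b=cv2.boxPoints(((cx,cy),(w,hh),ang)); e=b[1]-b[0],b[2]-b[1]; j=int(np.linalg.norm(e[1])>np.linalg.norm(e[0])); 
    la=np.arctan2(e[j][1],e[j][0]); print('tray',a[i,4],np.round([cx,cy,w,hh],1),'long ang',(la%np.pi).round(3)); return cx,cy,la
if __name__=='__main__':
    s=np.load('scene8.npy',allow_pickle=True).item(); tray(s)
    s0=np.load('scene0.npy',allow_pickle=True).item(); tray(s0)
    P=np.array([onz(s,*p,34)[:2] for p in[(256,199),(284,187),(333,248),(307.5,266.5)]]);print(P.round(),P.mean(0))
```

```bash
python3 tray.py; python3 -c "
from st import *
go([468,-31,273],0.2)"
```

```text
tray 2979 [469.   57.  304.1 122.7] long ang 1.522
tray 2948 [469.   57.  304.1 122.7] long ang 1.522
[[512. -99.]
 [402. -86.]
 [420. 195.]
 [525. 200.]] [464.77744134  52.50569333]
TCP [ 624.8 -173.8  270.5] xang -2.947 d tool [126.2 170.5  -0.4]
rz [ 3.136e+00 -5.000e-03 -3.147e+00 -6.289e+00 -9.430e+00] q [-0.38  0.24  1.51  0.01  1.4  -2.15]
```

Emit:
{"fn": "pendant", "kwargs": {"offsets": {"segments": [[15,33.7,42.2,0,0,0,0],[15,33.7,42.2,0,0,0,0],[15,33.7,42.2,0,0,0,0],[15,33.7,42.2,0,0,0,0],[15,0,0,30,0,0,0.125],[15,0,0,30,0,0,0.125],[15,0,0,40,0,0,0],[15,0,0,30,0,0,0],[15,0,0,0,0,0,0],[15,0,0,0,0,0,0]]}}}

```text
time: 18.55
tool_pos: [471.8, -44.2, 142.6]
orientation: [-0.087, -3.135, -0.013]
contact_force: [0.5, -0.6, -0.2]
gripper_width: 25.3
gripper_force: 81.0
```

Run:
```python
from st import *
go([460,-34,63],-.05)
```

```text
TCP [471.8 -44.2 142.6] xang 3.086 d tool [11.9  8.9 79.7]
rz [ 9.419e+00  6.277e+00  3.136e+00 -6.000e-03 -3.147e+00] q [-0.25 -0.01  2.03  0.01  1.12 -1.76]
```

Emit:
{"fn": "pendant", "kwargs": {"offsets": {"segments": [[15,11.9,8.9,20,0,0,0],[15,0,0,30,0,0,0],[15,0,0,15,0,0,0],[15,0,0,8,0,0,0],[15,0,0,0,0,0,0],[15,0,0,0,0,0,0]]}}}

```text
time: 19.15
tool_pos: [463.4, -34.9, 72.6]
orientation: [0.088, 3.139, 0.011]
contact_force: [-0.2, 0.3, -1.8]
gripper_width: 24.7
gripper_force: 81.1
```

Emit:
{"fn": "pendant", "kwargs": {"offsets": {"segments": [[15,0,0,3,0,0,0],[15,0,0,3,0,0,0],[15,0,0,0,0,0,0]]}}}

```text
time: 19.45
tool_pos: [461.7, -34.5, 65.1]
orientation: [-0.088, -3.139, -0.011]
contact_force: [0.2, 0.4, -0.7]
gripper_width: 24.4
gripper_force: 81.1
```

Emit:
{"fn": "pendant", "kwargs": {"offsets": {"segments": [[15,0,0,1.5,0,0,0],[15,0,0,1,0,0,0],[15,0,0,0,0,0,0]]}}}

```text
time: 19.75
tool_pos: [461.9, -34.5, 62.9]
orientation: [-0.088, -3.139, -0.011]
contact_force: [-0.4, -0.1, 1.6]
gripper_width: 24.9
gripper_force: 81.5
```

Emit:
{"fn": "pendant", "kwargs": {"offsets": {"segments": [[35,0,0,0,0,0,0],[60,0,0,0,0,0,0],[85,0,0,0,0,0,0],[85,0,0,0,0,0,0],[85,0,0,0,0,0,0],[85,0,0,-40,0,0,0],[85,0,0,-45,0,0,0],[85,0,0,-45,0,0,0],[85,0,0,-45,0,0,0],[85,0,0,-45,0,0,0]]}}}

```text
time: 20.75
tool_pos: [461.7, -36.0, 284.4]
orientation: [-0.088, -3.139, -0.011]
contact_force: [-0.0, 0.0, -0.5]
gripper_width: 85.2
gripper_force: 0.0
```

Run:
```python
from st import *
go([632,22,306],None)
```

```text
TCP [461.7 -36.  284.4] xang 3.086 d tool [-166.8   67.6  -21.4]
```

Emit:
{"fn": "pendant", "kwargs": {"offsets": {"segments": [[85,-41.7,16.9,-6,0,0,0],[85,-41.7,16.9,-6,0,0,0],[85,-41.7,16.9,-6,0,0,0],[85,-41.7,16.9,-4,0,0,0],[85,0,0,0,0,0,0],[85,0,0,0,0,0,0]]}}}

```text
time: 21.35
tool_pos: [632.5, 22.3, 303.2]
orientation: [-0.086, -3.136, -0.011]
contact_force: [-0.2, -0.0, 0.3]
gripper_width: 85.1
gripper_force: 0.0
```

Run:
```python
from h import *
s=snap('wrist');np.save('w9.npy',s,allow_pickle=True)
u,v=map(int,proj(s,[[632,22,140]])[0]);print(u,v,np.round(r.read_state()['q'],2))
cv2.imwrite('pics/w9.png',cv2.resize(s['color'][max(v-75,0):v+75,u-100:u+100],None,fx=4,fy=4,interpolation=cv2.INTER_CUBIC));print(u-100,max(v-75,0))
```

```text
259 181 [-0.08  0.19  1.51  0.01  1.45 -1.6 ]
159 106
```

View pics/w9.png

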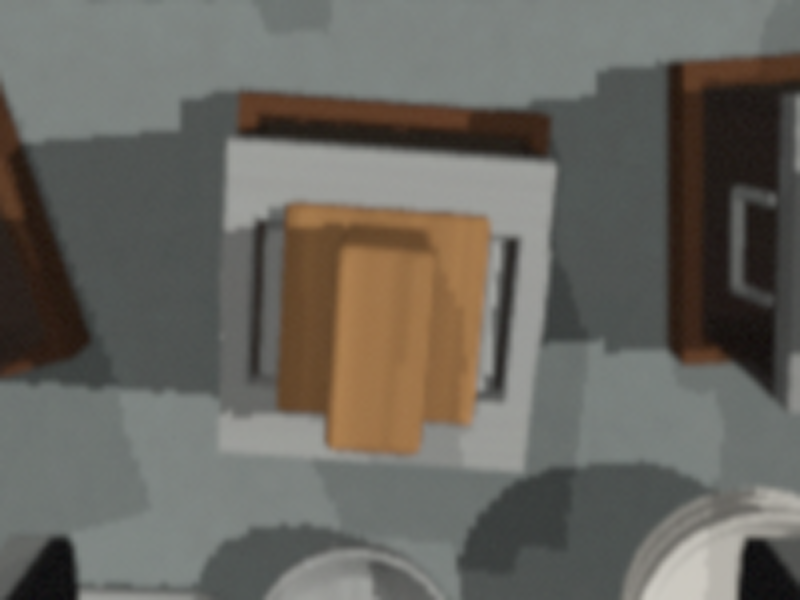

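Run:
```python
from st import *
s=np.load('w9.npy',allow_pickle=True).item()
a=corners(s,159,106,4,[(340,246),(434,248),(421,453),(327,450)],170)
b=corners(s,159,106,4,[(286,205),(490,215),(474,424),(279,412)],128)
c=corners(s,159,106,4,[(228,138),(556,155),(523,470),(219,451)],120)
m=np.mean([a,b,c],0); go([*m,138],-.14)
```

```text
170 [638.6  15.7] [np.float64(23.6), np.float64(54.9), np.float64(24.9), np.float64(54.6)] long ang -0.121
128 [639.2  15.6] [np.float64(58.7), np.float64(63.5), np.float64(59.1), np.float64(62.5)] long ang -0.113
120 [638.8  15.3] [np.float64(95.3), np.float64(98.0), np.float64(95.5), np.float64(96.4)] long ang -0.125
TCP [631.8  21.9 303.8] xang 3.086 d tool [ -8.1  -7.2 165.7]
rz [ 9.509  6.368  3.226  0.085 -3.057] q [-0.08  0.19  1.51  0.01  1.45 -1.6 ]
```

Emit:
{"fn": "pendant", "kwargs": {"offsets": {"segments": [[85,-7.1,-6.6,30,0,0,0.065],[85,0,0,40,0,0,0],[85,0,0,40,0,0,0],[85,0,0,30,0,0,0],[85,0,0,20,0,0,0],[85,0,0,5,0,0,0],[85,0,0,0,0,0,0],[85,0,0,0,0,0,0]]}, "grip_force": 80}}

```text
time: 22.2
tool_pos: [639.7, 15.8, 141.9]
orientation: [0.19, 3.134, 0.011]
contact_force: [0.5, -0.6, 0.4]
gripper_width: 85.3
gripper_force: 0.0
```

Run:
```python
from st import *
go([638.8,15.5,139],-.12)
```

```text
TCP [639.7  15.8 141.9] xang 3.02 d tool [ 0.9 -0.4  2.9]
rz [ 9.424e+00  6.282e+00  3.140e+00 -1.000e-03 -3.143e+00] q [-0.09  0.33  1.65  0.01  1.16 -1.54]
```

Emit:
{"fn": "pendant", "kwargs": {"offsets": {"segments": [[60,0,0,0,0,0,0],[60,0,0,0,0,0,0],[40,0,0,0,0,0,0],[20,0,0,0,0,0,0],[15,0,0,0,0,0,0],[15,0,0,0,0,0,0],[15,0,0,0,0,0,0]]}, "grip_force": 80}}

```text
time: 22.9
tool_pos: [639.1, 15.9, 140.3]
orientation: [-0.19, -3.134, -0.01]
contact_force: [-2.2, -0.1, 3.6]
gripper_width: 25.2
gripper_force: 80.0
```

Emit:
{"fn": "pendant", "kwargs": {"offsets": {"segments": [[15,0,-1.2,-1.8,-0.0625,0,0],[15,0,-1.2,-1.8,-0.0625,0,0],[15,0,-1.2,-1.8,-0.0625,0,0],[15,0,-1,-1.6,-0.05,0,0],[15,0,0,0,0,0,0],[15,0,0,0,0,0,0]]}}}

```text
time: 23.5
tool_pos: [638.6, 9.9, 146.8]
orientation: [0.189, 3.099, 0.38]
contact_force: [-1.5, -2.8, 5.1]
gripper_width: 24.7
gripper_force: 80.3
```

Emit:
{"fn": "pendant", "kwargs": {"offsets": {"segments": [[15,0,4.4,-2.3,0.1,0,0],[15,0,4.4,-2.3,0.1,0,0],[15,0,0,0,0,0,0]]}}}

```text
time: 23.8
tool_pos: [639.0, 17.2, 151.5]
orientation: [0.181, 3.136, 0.054]
contact_force: [-0.3, -9.6, -1.7]
gripper_width: 24.5
gripper_force: 80.6
```

Emit:
{"fn": "pendant", "kwargs": {"offsets": {"segments": [[15,0,4.4,-2.3,0.1,0,0],[15,0,4.4,-2.3,0.1,0,0],[15,0,2.2,-1.2,0.05,0,0],[15,0,0,0,0,0,0],[15,0,0,0,0,0,0]]}}}

```text
time: 24.3
tool_pos: [639.4, 25.9, 155.9]
orientation: [-0.183, -3.1, 0.334]
contact_force: [0.8, -11.7, -2.9]
gripper_width: 24.8
gripper_force: 80.6
```

Emit:
{"fn": "pendant", "kwargs": {"offsets": {"segments": [[15,0,-5.5,-2.5,-0.1,0,0],[15,0,-5.5,-2.5,-0.1,0,0],[15,0,0,0,0,0,0],[15,0,0,0,0,0,0]]}}}

```text
time: 24.7
tool_pos: [639.2, 17.4, 163.9]
orientation: [-0.19, -3.133, 0.013]
contact_force: [-0.1, -6.1, -0.2]
gripper_width: 25.2
gripper_force: 81.3
```

Rise 23.6 mm with little vertical force: out. Lift gently, then carry.

Emit:
{"fn": "pendant", "kwargs": {"offsets": {"segments": [[15,0,0,-4,0,0,0],[15,0,0,-4,0,0,0],[15,0,0,0,0,0,0]]}}}

```text
time: 25.0
tool_pos: [639.3, 21.6, 172.0]
orientation: [-0.188, -3.133, 0.005]
contact_force: [0.5, 0.7, -2.5]
gripper_width: 25.0
gripper_force: 81.2
```

Emit:
{"fn": "pendant", "kwargs": {"offsets": {"segments": [[15,0,0,-10,0,0,0],[15,0,0,-20,0,0,0],[15,0,0,-40,0,0,0],[15,0,0,-30,0,0,0],[15,0,0,0,0,0,0],[15,0,0,0,0,0,0]]}}}

```text
time: 25.6
tool_pos: [640.1, 21.1, 273.5]
orientation: [-0.188, -3.135, 0.007]
contact_force: [-0.7, -1.0, -2.1]
gripper_width: 24.7
gripper_force: 81.1
```

Run:
```python
from st import *
from tray import tray
s=snap('scene');np.save('scene10.npy',s,allow_pickle=True)
try: tray(s,(466,100,10))
except Exception as e: print(e)
d=cv2.absdiff(s['color'],np.load('scene8.npy',allow_pickle=True).item()['color']).max(2)
print('tray near half diff', d[235:262,295:330].mean())
go([464.5,52,260],-.05)
```

```text
tray 3257 [509.4  20.9 372.7 206.6] long ang 1.526
tray near half diff 4.105820105820106
TCP [639.   21.  271.5] xang 3.022 d tool [176.9   9.9  12.1]
rz [ 9.355  6.213  3.072 -0.07  -3.212] q [-0.07  0.22  1.53 -0.    1.39 -1.52]
```

Emit:
{"fn": "pendant", "kwargs": {"offsets": {"segments": [[15,43,3.5,0,0,0,0],[15,43,3.5,0,0,0,0],[15,43,3.5,0,0,0,0],[15,43,3.5,10,0,0,-0.07],[15,0,0,40,0,0,0],[15,0,0,40,0,0,0],[15,0,0,30,0,0,0],[15,0,0,0,0,0,0],[15,0,0,0,0,0,0]]}}}

```text
time: 26.55
tool_pos: [468.8, 54.5, 151.3]
orientation: [-0.079, -3.134, 0.008]
contact_force: [0.2, -0.5, -0.7]
gripper_width: 24.7
gripper_force: 81.0
```

Run:
```python
from st import *
go([464.5,56,63],-.05)
```

```text
TCP [468.8  54.5 151.3] xang 3.091 d tool [ 3.8  1.8 88.3]
rz [ 9.424e+00  6.283e+00  3.141e+00 -1.000e-03 -3.142e+00] q [-0.03 -0.02  2.03 -0.01  1.14 -1.55]
```

Emit:
{"fn": "pendant", "kwargs": {"offsets": {"segments": [[15,3.8,1.8,30,0,0,0],[15,0,0,30,0,0,0],[15,0,0,15,0,0,0],[15,0,0,8,0,0,0],[15,0,0,3,0,0,0],[15,0,0,0,0,0,0],[15,0,0,0,0,0,0]]}}}

```text
time: 27.25
tool_pos: [467.8, 55.8, 68.2]
orientation: [0.08, 3.14, -0.008]
contact_force: [-0.1, 0.9, -0.7]
gripper_width: 25.1
gripper_force: 81.2
```

Emit:
{"fn": "pendant", "kwargs": {"offsets": {"segments": [[15,0,0,2,0,0,0],[15,0,0,2,0,0,0],[15,0,0,0,0,0,0],[15,0,0,0,0,0,0]]}}}

```text
time: 27.65
tool_pos: [466.2, 55.8, 62.7]
orientation: [-0.08, -3.138, 0.008]
contact_force: [0.3, 0.1, -1.3]
gripper_width: 25.0
gripper_force: 81.2
```

Emit:
{"fn": "pendant", "kwargs": {"offsets": {"segments": [[35,0,0,0,0,0,0],[60,0,0,0,0,0,0],[85,0,0,0,0,0,0],[85,0,0,0,0,0,0],[85,0,0,0,0,0,0],[85,0,0,-40,0,0,0],[85,0,0,-45,0,0,0],[85,0,0,-45,0,0,0],[85,0,0,-45,0,0,0],[85,0,0,-45,0,0,0]]}}}

```text
time: 28.65
tool_pos: [466.6, 57.0, 284.6]
orientation: [-0.08, -3.138, 0.008]
contact_force: [0.8, -0.7, 0.3]
gripper_width: 84.8
gripper_force: 0.0
```

Run:
```python
from st import *
go([628,190,306],None)
```

```text
TCP [466.6  57.  284.6] xang 3.091 d tool [-154.4  141.   -22.5]
```

Emit:
{"fn": "pendant", "kwargs": {"offsets": {"segments": [[85,-31,28.2,-6,0,0,0],[85,-31,28.2,-6,0,0,0],[85,-31,28.2,-6,0,0,0],[85,-31,28.2,-4,0,0,0],[85,-31,28.2,0,0,0,0],[85,0,0,0,0,0,0],[85,0,0,0,0,0,0]]}}}

```text
time: 29.35
tool_pos: [628.7, 190.3, 302.1]
orientation: [-0.078, -3.135, 0.01]
contact_force: [-0.7, -0.8, -0.3]
gripper_width: 85.1
gripper_force: 0.0
```

Run:
```python
from h import *
s=snap('wrist');np.save('w11.npy',s,allow_pickle=True)
u,v=map(int,proj(s,[[628,190,140]])[0]);print(u,v,np.round(r.read_state()['q'],2))
cv2.imwrite('pics/w11.png',cv2.resize(s['color'][max(v-75,0):v+75,u-100:u+100],None,fx=4,fy=4,interpolation=cv2.INTER_CUBIC));print(u-100,max(v-75,0))
```

```text
261 181 [ 0.19  0.24  1.45 -0.    1.46 -1.33]
161 106
```

View pics/w11.png

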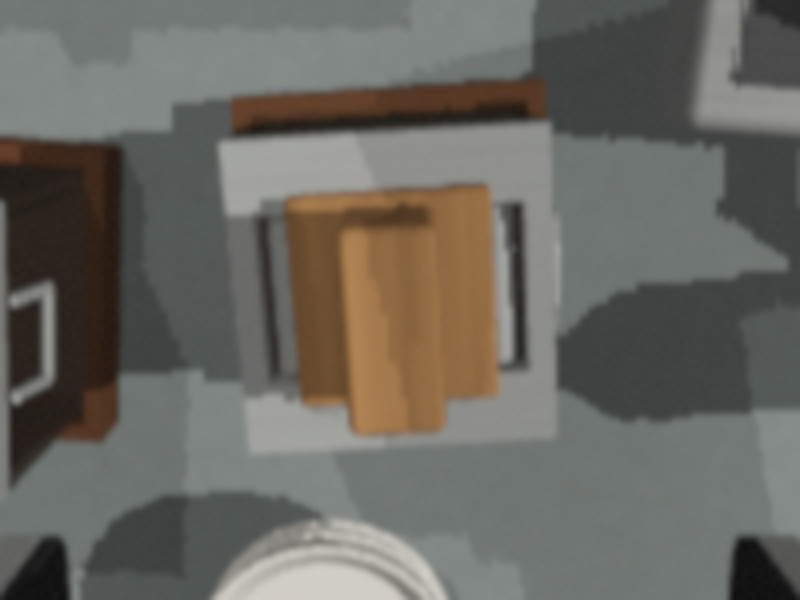

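Run:
```python
from st import *
s=np.load('w11.npy',allow_pickle=True).item()
a=corners(s,161,106,4,[(342,228),(436,225),(443,430),(351,434)],170)
b=corners(s,161,106,4,[(288,200),(490,185),(498,396),(303,405)],128)
c=corners(s,161,106,4,[(220,142),(551,122),(557,437),(251,452)],120)
m=np.mean([a,b,c],0); go([*m,138],.015)
```

```text
170 [629.4 187.6] [np.float64(23.5), np.float64(54.0), np.float64(24.2), np.float64(54.3)] long ang -0.012
128 [630.  187.6] [np.float64(57.8), np.float64(62.9), np.float64(58.6), np.float64(61.5)] long ang 0.005
120 [630.3 187.5] [np.float64(95.6), np.float64(95.8), np.float64(95.3), np.float64(95.3)] long ang 0.009
TCP [628.4 189.7 302.8] xang 3.091 d tool [ -2.4  -1.  164.8]
rz [ 9.359  6.218  3.076 -0.066 -3.207] q [ 0.19  0.24  1.45 -0.    1.46 -1.33]
```

Emit:
{"fn": "pendant", "kwargs": {"offsets": {"segments": [[85,-2.4,-1.2,30,0,0,-0.05],[85,0,0,40,0,0,0],[85,0,0,40,0,0,0],[85,0,0,30,0,0,0],[85,0,0,20,0,0,0],[85,0,0,4,0,0,0],[85,0,0,0,0,0,0],[85,0,0,0,0,0,0]]}, "grip_force": 80}}

```text
time: 30.2
tool_pos: [631.9, 187.6, 142.0]
orientation: [0.002, 3.141, -0.007]
contact_force: [0.2, 0.3, -0.5]
gripper_width: 85.3
gripper_force: 0.0
```

Run:
```python
from st import *
go([629.9,187.6,139],0)
```

```text
TCP [631.9 187.6 142. ] xang 3.14 d tool [ 2. -0.  3.]
rz [ 9.423e+00  6.282e+00  3.140e+00 -1.000e-03 -3.143e+00] q [ 0.18  0.37  1.6  -0.    1.18 -1.38]
```

Emit:
{"fn": "pendant", "kwargs": {"offsets": {"segments": [[60,0,0,0,0,0,0],[60,0,0,0,0,0,0],[40,0,0,0,0,0,0],[20,0,0,0,0,0,0],[15,0,0,0,0,0,0],[15,0,0,0,0,0,0],[15,0,0,0,0,0,0]]}, "grip_force": 80}}

```text
time: 30.9
tool_pos: [631.1, 187.8, 140.2]
orientation: [-0.001, -3.139, 0.008]
contact_force: [-1.7, -1.4, 3.3]
gripper_width: 24.5
gripper_force: 79.9
```

Emit:
{"fn": "pendant", "kwargs": {"offsets": {"segments": [[15,0,-1.2,-1.8,-0.0625,0,0],[15,0,-1.2,-1.8,-0.0625,0,0],[15,0,-1.2,-1.8,-0.0625,0,0],[15,0,-1,-1.6,-0.05,0,0],[15,0,0,0,0,0,0],[15,0,0,0,0,0,0]]}}}

```text
time: 31.5
tool_pos: [631.2, 181.9, 146.5]
orientation: [-0.003, -3.118, -0.362]
contact_force: [-1.2, -2.2, 3.5]
gripper_width: 24.7
gripper_force: 80.2
```

Emit:
{"fn": "pendant", "kwargs": {"offsets": {"segments": [[15,0,4.4,-2.3,0.1,0,0],[15,0,4.4,-2.3,0.1,0,0],[15,0,0,0,0,0,0]]}}}

```text
time: 31.8
tool_pos: [630.6, 189.2, 151.1]
orientation: [0.008, -3.139, -0.034]
contact_force: [2.0, -8.5, -1.9]
gripper_width: 25.2
gripper_force: 80.4
```

Emit:
{"fn": "pendant", "kwargs": {"offsets": {"segments": [[15,0,4.4,-2.3,0.1,0,0],[15,0,4.4,-2.3,0.1,0,0],[15,0,2.2,-1.2,0.05,0,0],[15,0,0,0,0,0,0],[15,0,0,0,0,0,0]]}}}

```text
time: 32.3
tool_pos: [629.9, 197.8, 155.1]
orientation: [0.003, -3.115, 0.356]
contact_force: [0.9, -11.3, -3.2]
gripper_width: 25.3
gripper_force: 80.5
```

Emit:
{"fn": "pendant", "kwargs": {"offsets": {"segments": [[15,0,-5.5,-2.5,-0.1,0,0],[15,0,-5.5,-2.5,-0.1,0,0],[15,0,0,0,0,0,0],[15,0,0,0,0,0,0]]}}}

```text
time: 32.7
tool_pos: [631.0, 189.6, 163.7]
orientation: [-0.002, -3.138, 0.033]
contact_force: [1.1, -7.0, 0.6]
gripper_width: 24.8
gripper_force: 81.5
```

Emit:
{"fn": "pendant", "kwargs": {"offsets": {"segments": [[15,0,0,-4,0,0,0],[15,0,0,-4,-0.02,0,0],[15,0,0,0,0,0,0]]}}}

```text
time: 33.0
tool_pos: [630.7, 193.4, 171.9]
orientation: [-0.001, -3.138, -0.007]
contact_force: [-0.3, -0.5, -1.5]
gripper_width: 25.0
gripper_force: 81.2
```

Emit:
{"fn": "pendant", "kwargs": {"offsets": {"segments": [[15,0,0,-10,0,0,0],[15,0,0,-20,0,0,0],[15,0,0,-40,0,0,0],[15,0,0,-30,0,0,0],[15,0,0,0,0,0,0],[15,0,0,0,0,0,0]]}}}

```text
time: 33.6
tool_pos: [631.5, 192.8, 273.5]
orientation: [0.0, -3.141, -0.006]
contact_force: [-0.3, 0.2, -2.5]
gripper_width: 25.0
gripper_force: 81.4
```

Run:
```python
from st import *
s=snap('scene');np.save('scene12.npy',s,allow_pickle=True)
d=cv2.absdiff(s['color'],np.load('scene8.npy',allow_pickle=True).item()['color']).max(2)
print('tray near-end diff', d[243:262,300:330].mean(), 'left corner',d[190:205,250:270].mean())
sd=snap('side');d=cv2.absdiff(sd['color'],np.load('side8.npy',allow_pickle=True).item()['color']).max(2); print('side tray front',d[275:295,245:300].mean())
go([468.5,143,260],-.05)
```

```text
tray near-end diff 4.03859649122807 left corner 35.34
side tray front 7.4772727272727275
TCP [629.9 192.1 270.1] xang 3.141 d tool [161.3 -49.1  11.1]
rz [ 9.475  6.333  3.191  0.05  -3.092] q [ 0.19  0.26  1.48  0.    1.4  -1.38]
```

Emit:
{"fn": "pendant", "kwargs": {"offsets": {"segments": [[15,40,-11.8,0,0,0,0],[15,40,-11.8,0,0,0,0],[15,40,-11.8,0,0,0,0],[15,40,-11.8,10,0,0,0.05],[15,0,0,40,0,0,0],[15,0,0,40,0,0,0],[15,0,0,30,0,0,0],[15,0,0,0,0,0,0],[15,0,0,0,0,0,0]]}}}

```text
time: 34.6
tool_pos: [469.5, 144.7, 151.3]
orientation: [-0.08, -3.134, -0.003]
contact_force: [0.5, 0.3, 0.2]
gripper_width: 24.9
gripper_force: 81.2
```

Run:
```python
from st import *
go([468.5,145,63],-.05)
```

```text
TCP [469.5 144.7 151.3] xang 3.091 d tool [ 0.4  0.1 88.3]
rz [ 9.424e+00  6.282e+00  3.141e+00 -1.000e-03 -3.142e+00] q [ 0.15  0.02  1.99  0.    1.14 -1.37]
```

Emit:
{"fn": "pendant", "kwargs": {"offsets": {"segments": [[15,0,0,30,0,0,0],[15,0,0,30,0,0,0],[15,0,0,15,0,0,0],[15,0,0,8,0,0,0],[15,0,0,4,0,0,0],[15,0,0,1,0,0,0],[15,0,0,0,0,0,0],[15,0,0,0,0,0,0]]}}}

```text
time: 35.4
tool_pos: [471.6, 145.2, 65.8]
orientation: [-0.08, -3.14, -0.004]
contact_force: [-0.2, 0.4, -1.5]
gripper_width: 24.8
gripper_force: 81.3
```

Emit:
{"fn": "pendant", "kwargs": {"offsets": {"segments": [[15,0,0,2,0,0,0],[15,0,0,1,0,0,0],[15,0,0,0,0,0,0],[15,0,0,0,0,0,0]]}}}

```text
time: 35.8
tool_pos: [471.0, 145.1, 62.1]
orientation: [-0.08, -3.138, -0.004]
contact_force: [-0.8, -0.2, 3.1]
gripper_width: 24.7
gripper_force: 81.6
```

Emit:
{"fn": "pendant", "kwargs": {"offsets": {"segments": [[35,0,0,0,0,0,0],[60,0,0,0,0,0,0],[85,0,0,0,0,0,0],[85,0,0,0,0,0,0],[85,0,0,0,0,0,0],[85,0,0,-40,0,0,0],[85,0,0,-45,0,0,0],[85,0,0,-45,0,0,0],[85,0,0,-45,0,0,0],[85,0,0,-45,0,0,0]]}}}

```text
time: 36.8
tool_pos: [470.8, 144.4, 283.4]
orientation: [-0.08, -3.138, -0.004]
contact_force: [0.0, -0.6, -0.0]
gripper_width: 84.9
gripper_force: 0.0
```

Emit:
{"fn": "pendant", "kwargs": {"offsets": {"segments": [[85,25,-40,-10,0,0,0],[85,25,-40,-10,0,0,0],[85,0,-10,-10,0,0,0],[85,0,0,0,0,0,0],[85,0,0,0,0,0,0]]}}}

```text
time: 37.3
tool_pos: [417.3, 57.4, 311.7]
orientation: [-0.081, -3.139, -0.005]
contact_force: [-1.1, 1.0, -0.3]
gripper_width: 84.8
gripper_force: 0.0
```

Run:
```python
from st import *
ims=[]
s=snap('scene');np.save('scene13.npy',s,allow_pickle=True);w=snap('wrist');np.save('wrist13.npy',w,allow_pickle=True)
ims.append(cv2.resize(s['color'][100:330,150:390],(400,383),interpolation=cv2.INTER_CUBIC));ims.append(cv2.resize(w['color'],(400,300)))
ims[1]=cv2.copyMakeBorder(ims[1],0,83,0,0,cv2.BORDER_CONSTANT)
cv2.imwrite('pics/m13.png',np.hstack(ims))
```

```text
(no output)
```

View pics/m13.png

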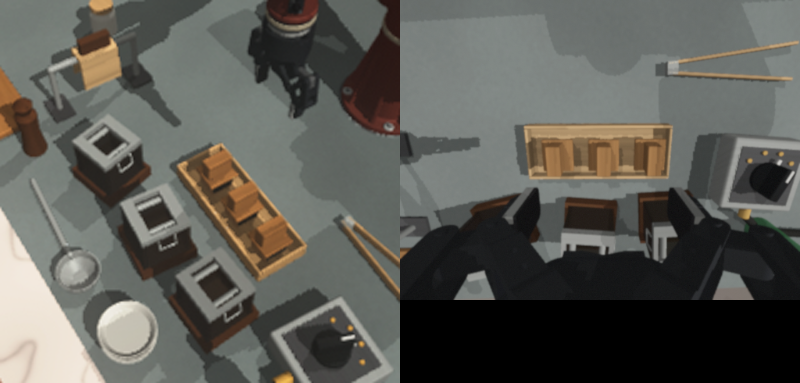

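Run:
```python
from h import *
for f in('scene13.npy','wrist13.npy'):
    s=np.load(f,allow_pickle=True).item(); h=cv2.cvtColor(s['color'],cv2.COLOR_BGR2HSV)
    c=np.array([525.3,371.4]); u,v=map(int,proj(s,[[*c,95]])[0]); w=28
    k=np.zeros(h.shape[:2],np.uint8);k[v-w:v+w,u-w:u+w]=255;k&=cv2.inRange(h,(0,0,165),(180,60,255))
    n,l,a,ce=cv2.connectedComponentsWithStats(k)
    for i in range(1,n):
        p=onz(s,*ce[i],101)[:2]; e=p-c
        if a[i,4]>5: print(f,ce[i].round(),a[i,4],p.round(),'r',np.linalg.norm(e).round(),'dial angle',((-2.36-np.arctan2(e[1],e[0]))%(2*np.pi)).round(2))
```

```text
scene13.npy [362. 294.] 99 [479. 369.] r 47.0 dial angle 0.72
scene13.npy [338. 288.] 9 [524. 319.] r 52.0 dial angle 5.52
scene13.npy [329. 293.] 6 [552. 316.] r 62.0 dial angle 5.04
scene13.npy [359. 302.] 14 [504. 381.] r 23.0 dial angle 1.19
scene13.npy [328. 320.] 47 [604. 371.] r 78.0 dial angle 3.93
scene13.npy [371. 328.] 36 [525. 448.] r 76.0 dial angle 2.35
wrist13.npy [485. 209.] 7 [481. 357.] r 47.0 dial angle 0.46
wrist13.npy [499. 226.] 44 [507. 380.] r 21.0 dial angle 1.23
```

Both cameras put the dial mark at about 1.2, the third position. I'm handing the job in.

```bash
python3 -c "
from plant import r
print(r.finish_job())"
```

```text
the job is handed in; nothing more can be done
None
```

The job is handed in at about 37 s on the robot's clock: the dial reads about 1.2 (third position), the hot pad sits astride the rail, and all three jars are open with their stoppers upright in the tray; the hand-in returned no verdict.

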